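# Restock the horn canister display in order

## Task

Move the four horn gas canisters from the light blue-grey delivery rack to the beige display rack, one standing upright in each bay, keeping their order as counted from the black end plate: the canister that stood next to the delivery rack's black end goes next to the display rack's black end, and so on. Set each down gently, without dropping it into its bay or tipping any over.

Things in the scene. Friction and masses are not known exactly. Their poses are not given: they have to be found in the camera images.
- delivery_rack: Light blue-grey fixed tray (all in mm), 300 long (y); holds the canisters at the start. Origin on the table under the middle of its 4 bays; bay centres x=0, y=-105,-35,35,105, each 64x66 inside; bay floor z=8, lips and dividers to z=30, 10 mm end plates to z=53. The +y end plate is BLACK. Tag ledge along its +x side out to x=60, top z=30. On the left or right of the table, yaw within 15 deg.
- display_rack: Beige fixed tray (all in mm), 76 (x) x 300 (y), empty at the start, white label strip on its +x face. Origin on the table under its centre; 4 bays, centres x=0, y=-105,-35,35,105, each 64x66 inside; bay floor z=24, lips and dividers to z=46, 10 mm end plates to z=69. The -y end plate is BLACK. On the other half of the table, yaw within 15 deg.
- red_can: Loose white horn gas canister with red band, shoulder and cap: round, 40 mm diameter up to 84 mm, cap 26 mm diameter, 115 mm tall, 0.11-0.23 kg. Origin at the centre of its underside, z up its axis; yaw means nothing. Starts upright in a delivery rack bay, within 9 mm of its centre. Grip from above by the wall 47-84 mm up, fingers closing across the row (rack's x).
- red_tag: Flat red tag, 18 x 46 x 3 mm, fixed on the delivery rack's ledge, 48 mm in the rack's +x from the centre of the bay where the red canister stands at the start; it stays there and shows the first order. Origin under its centre.
- green_can: Loose white horn gas canister with green band, shoulder and cap: round, 40 mm diameter up to 84 mm, cap 26 mm diameter, 115 mm tall, 0.11-0.23 kg. Origin at the centre of its underside, z up its axis; yaw means nothing. Starts upright in a delivery rack bay, within 9 mm of its centre. Grip from above by the wall 47-84 mm up, fingers closing across the row (rack's x).
- green_tag: Flat green tag, 18 x 46 x 3 mm, fixed on the delivery rack's ledge, 48 mm in the rack's +x from the centre of the bay where the green canister stands at the start; it stays there and shows the first order. Origin under its centre.
- blue_can: Loose white horn gas canister with blue band, shoulder and cap: round, 40 mm diameter up to 84 mm, cap 26 mm diameter, 115 mm tall, 0.11-0.23 kg. Origin at the centre of its underside, z up its axis; yaw means nothing. Starts upright in a delivery rack bay, within 9 mm of its centre. Grip from above by the wall 47-84 mm up, fingers closing across the row (rack's x).
- blue_tag: Flat blue tag, 18 x 46 x 3 mm, fixed on the delivery rack's ledge, 48 mm in the rack's +x from the centre of the bay where the blue canister stands at the start; it stays there and shows the first order. Origin under its centre.
- yellow_can: Loose white horn gas canister with yellow band, shoulder and cap: round, 40 mm diameter up to 84 mm, cap 26 mm diameter, 115 mm tall, 0.11-0.23 kg. Origin at the centre of its underside, z up its axis; yaw means nothing. Starts upright in a delivery rack bay, within 9 mm of its centre. Grip from above by the wall 47-84 mm up, fingers closing across the row (rack's x).
- yellow_tag: Flat yellow tag, 18 x 46 x 3 mm, fixed on the delivery rack's ledge, 48 mm in the rack's +x from the centre of the bay where the yellow canister stands at the start; it stays there and shows the first order. Origin under its centre.

How it is judged:
At the end, for the whole second after the job is handed in: Each canister stands on the floor (foot within 6 mm) of the display rack bay with the same count from the black end as its first bay in the delivery rack, within 16 mm of the bay centre along and across the row (anywhere inside it), upright within 0.1 rad, released and at rest (x of red_can in the frame of display_rack between -0.016 and 0.016 m and z of red_can in the frame of display_rack between 0.018 and 0.03 m and angle between each of red_can, green_can, blue_can, yellow_can's own z axis and vertical below 0.1 rad and linear speed of each of red_can, green_can, blue_can, yellow_can below 0.02 m/s and (not (y of red_tag in the frame of delivery_rack between -0.125 and -0.085 m) or y of red_can in the frame of display_rack between 0.089 and 0.121 m) and (not (y of red_tag in the frame of delivery_rack between -0.055 and -0.015 m) or y of red_can in the frame of display_rack between 0.019 and 0.051 m) and (not (y of red_tag in the frame of delivery_rack between 0.015 and 0.055 m) or y of red_can in the frame of display_rack between -0.051 and -0.019 m) and (not (y of red_tag in the frame of delivery_rack between 0.085 and 0.125 m) or y of red_can in the frame of display_rack between -0.121 and -0.089 m) and x of green_can in the frame of display_rack between -0.016 and 0.016 m and z of green_can in the frame of display_rack between 0.018 and 0.03 m and (not (y of green_tag in the frame of delivery_rack between -0.125 and -0.085 m) or y of green_can in the frame of display_rack between 0.089 and 0.121 m) and (not (y of green_tag in the frame of delivery_rack between -0.055 and -0.015 m) or y of green_can in the frame of display_rack between 0.019 and 0.051 m) and (not (y of green_tag in the frame of delivery_rack between 0.015 and 0.055 m) or y of green_can in the frame of display_rack between -0.051 and -0.019 m) and (not (y of green_tag in the frame of delivery_rack between 0.085 and 0.125 m) or y of green_can in the frame of display_rack between -0.121 and -0.089 m) and x of blue_can in the frame of display_rack between -0.016 and 0.016 m and z of blue_can in the frame of display_rack between 0.018 and 0.03 m and (not (y of blue_tag in the frame of delivery_rack between -0.125 and -0.085 m) or y of blue_can in the frame of display_rack between 0.089 and 0.121 m) and (not (y of blue_tag in the frame of delivery_rack between -0.055 and -0.015 m) or y of blue_can in the frame of display_rack between 0.019 and 0.051 m) and (not (y of blue_tag in the frame of delivery_rack between 0.015 and 0.055 m) or y of blue_can in the frame of display_rack between -0.051 and -0.019 m) and (not (y of blue_tag in the frame of delivery_rack between 0.085 and 0.125 m) or y of blue_can in the frame of display_rack between -0.121 and -0.089 m) and x of yellow_can in the frame of display_rack between -0.016 and 0.016 m and z of yellow_can in the frame of display_rack between 0.018 and 0.03 m and (not (y of yellow_tag in the frame of delivery_rack between -0.125 and -0.085 m) or y of yellow_can in the frame of display_rack between 0.089 and 0.121 m) and (not (y of yellow_tag in the frame of delivery_rack between -0.055 and -0.015 m) or y of yellow_can in the frame of display_rack between 0.019 and 0.051 m) and (not (y of yellow_tag in the frame of delivery_rack between 0.015 and 0.055 m) or y of yellow_can in the frame of display_rack between -0.051 and -0.019 m) and (not (y of yellow_tag in the frame of delivery_rack between 0.085 and 0.125 m) or y of yellow_can in the frame of display_rack between -0.121 and -0.089 m)); the robot touches nothing.
It fails at once if a canister is tipped over (leans more than 40 degrees) (angle between any of red_can, green_can, blue_can, yellow_can's own z axis and vertical above 0.7 rad).
It fails at once if a canister is dropped into the display rack (within 50 mm of its floor at over 0.7 m/s) ((x of red_can in the frame of display_rack between -0.04 and 0.04 m and y of red_can in the frame of display_rack between -0.15 and 0.15 m and z of red_can in the frame of display_rack below 0.074 m and linear speed of red_can above 0.7 m/s) or (x of green_can in the frame of display_rack between -0.04 and 0.04 m and y of green_can in the frame of display_rack between -0.15 and 0.15 m and z of green_can in the frame of display_rack below 0.074 m and linear speed of green_can above 0.7 m/s) or (x of blue_can in the frame of display_rack between -0.04 and 0.04 m and y of blue_can in the frame of display_rack between -0.15 and 0.15 m and z of blue_can in the frame of display_rack below 0.074 m and linear speed of blue_can above 0.7 m/s) or (x of yellow_can in the frame of display_rack between -0.04 and 0.04 m and y of yellow_can in the frame of display_rack between -0.15 and 0.15 m and z of yellow_can in the frame of display_rack below 0.074 m and linear speed of yellow_can above 0.7 m/s)).
It also fails if it takes over 109 s, if anything falls off the work surface, if the arm or the gripper's body presses on something with over 40 N, if the wrist force passes 120 N, or if a joint passes its speed limit or range.

## Robot

A 6-joint arm with a two-finger parallel gripper is mounted at the origin on the work surface. World frame = base frame: x ahead of the robot, y to its left, z up, the work surface at z = 0. Lengths are in m, angles in rad, forces in N, time in s.
With the tool pointing down it reaches from about 0.35 to 0.725 m from the base axis. Payload 6 kg.
Tool frame: the origin (TCP) lies midway between the tips of the shut fingers; the grasp point (between the pads) lies 19 mm behind it; z points along the fingers, y is the line along which they close (so a half turn about z gives the same grasp; the last joint's range is limited). The gripper opens to 85 mm and grips with 20 to 120 N. Pads are 22 mm wide; open, the fingers measure 114 mm over their backs; the gripper's body (76 mm by 85 mm) begins 54 mm behind the grasp point. The pads swing forward as they close: fully open they stand 13 mm farther back than shut.
Start: joints at [1.438, 0.04, 0.085, 0, -1.615, -0.334], TCP at [0.27, 0.536, 0.207] pointing down, gripper open.
Joint ranges: [-2.56, 2.56], [-1.29, 2.01], [-1.08, 1.49], [-3.29, 1.98], [-2.81, -0.18], [-2.99, 2.99]. Speed limits (rad/s): [2.57, 2.57, 3.01, 3.14, 3.14, 3.14].

## Interface

Orientations are given as [roll, pitch, yaw] about the fixed x, y, z axes, in that order (R = Rz(yaw) Ry(pitch) Rx(roll)).
In Python, from workcell import get_obs, capture, camera_info, job_done gives the robot as it stands.
- The arm moves only by the tool carry_out, never from a script. Its argument "commands" is a list of rows, each a list of 5 numbers: the opening, from -1 (shut) to 1 (fully open), then the shift along the tool's x, y, z normalised to -1 to 1, where 1 is 50 cm, then the turn about the tool's z normalised to -1 to 1, where 1 is pi rad. In form: [[hand, x, y, z, twist], ...]. A call has 1 to 8 rows; each row is the pose to reach, as a shift and turn from the pose commanded when the call began, along the tool's axes at that moment, turning the shorter way round; what a row does not reach only later rows make up. A row lasts 1/10 s, in which the tool goes at most 50 mm and 8.59 degrees, less where a joint would pass 70% of its speed; a pose out of reach is approached as far as the arm can. A call with a number of a shift or a turn outside -1 to 1 is refused whole. A call with a gripper value outside its range is refused whole. The fingers move at their own pace and stop on an object; the grip force is fixed at half the most. Time passes only in rows, so rows that repeat a pose let the fingers close. It gives the time, the measured TCP pose, the force, the opening and the grip force at its end, in the units of the state.
- get_obs(): the state, without advancing time (a new reading comes with each control period).
- capture(name): name is "scene" or "top" or "wrist"; returns (picture, depth): 480x640x3 uint8, red, green, blue; 480x640 float32, m along the optical axis (not along the pixel's ray), 0 where there is no reading.
- camera_info(name): a dict with "K" (3x3 intrinsics, pixels), "R" (3x3) and "t" (3): a world point X has camera coordinates R X + t. Camera axes: x right, y down, z forward; pixel columns grow to the right and rows downward; lengths in m; the calibration is good to about 2 mm. A picture is of the moment at which its call begins: read the wrist's pose just before it. camera_info takes no time and is no camera call; for the wrist camera it gives the pose at the moment of the call.
- job_done(): hands the job in; it is judged then, once.
The state is a dict: "t": time; "joints": joint angles; "joint_vel": joint speeds; "effort": joint torques, N m; "ee_pos": TCP position; "tool_rot": TCP orientation; "ft_force": force on the tool from outside, world axes, zero at the start; "moment": the same for the moment, N m; "gripper_width": finger opening in m; "finger_force": force on a finger pad.
Only numpy, scipy, OpenCV 4.12 (cv2) and the standard library are available. Lean on these libraries where they do the work, as an engineer would, in place of code of your own. Each camera call takes 0.05 s, during which the arm holds its last target. There are 200 camera calls.

## Working session

There is one attempt and no reset: what is moved stays moved. The work goes in short steps, Python scripts to look and compute and a tool call to move; the robot and the scene stay as the last step left them, time stands still between calls to the robot, and variables do not carry over. Pictures are saved under pics/ and viewed, at most 14 in all, crops included, and the job is handed in when it is done.

Besides the shell and the picture viewer there is one more tool, called after "Emit:" as name(argument=value, ...) on one line, values as JSON. carry_out: Moves the arm, as the interface text tells. Its arguments: {"type":"object","properties":{"commands":{"type":"array"}},"required":["commands"]}

```bash
mkdir -p pics; python3 - <<'E'
from workcell import *
import cv2,numpy as np
o=get_obs();print({k:np.round(v,3).tolist() for k,v in o.items()})
for n in("top","scene"):
    p,d=capture(n);cv2.imwrite(f"pics/{n}0.png",p[:,:,::-1]);np.savez(f"{n}0.npz",p=p,d=d,**camera_info(n));c=camera_info(n);print(n,np.round(c["K"],1).tolist(),np.round(c["R"],3).tolist(),c["t"])
E
```

```text
{'t': 0.0, 'joints': [1.438, 0.041, 0.084, -0.0, -1.615, -0.334], 'joint_vel': [0.001, 0.0, 0.0, 0.001, 0.001, -0.001], 'effort': [0.0, -36.821, 34.741, 6.932, -0.005, 0.0], 'ee_pos': [0.27, 0.536, 0.206], 'tool_rot': [3.14, -0.0, -0.467], 'ft_force': [0.797, -0.719, 0.027], 'moment': [-0.039, 0.022, -0.002], 'finger_force': 0.0, 'gripper_width': 0.085}
top [[568.7, 0.0, 317.0], [0.0, 568.7, 242.6], [0.0, 0.0, 1.0]] [[0.093, -0.996, 0.004], [-0.97, -0.092, -0.225], [0.225, 0.017, -0.974]] [-0.05164833  0.55410502  0.9092916 ]
scene [[444.6, 0.0, 319.8], [0.0, 444.6, 233.7], [0.0, 0.0, 1.0]] [[-0.558, 0.83, -0.006], [0.705, 0.47, -0.532], [-0.438, -0.301, -0.847]] [ 0.31360873 -0.34573615  1.10502012]
```

View pics/top0.png

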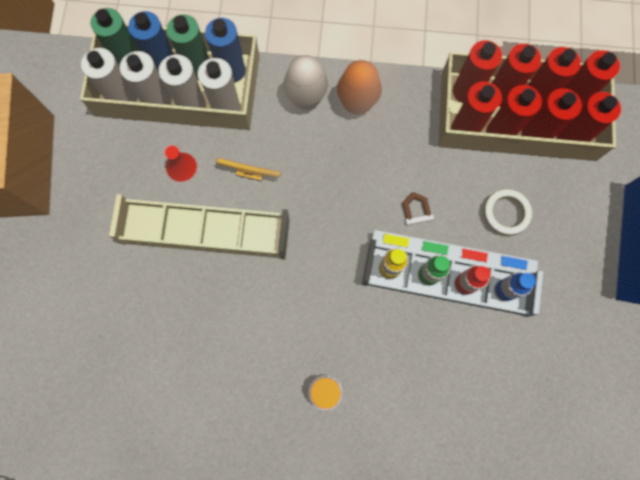

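View pics/scene0.png

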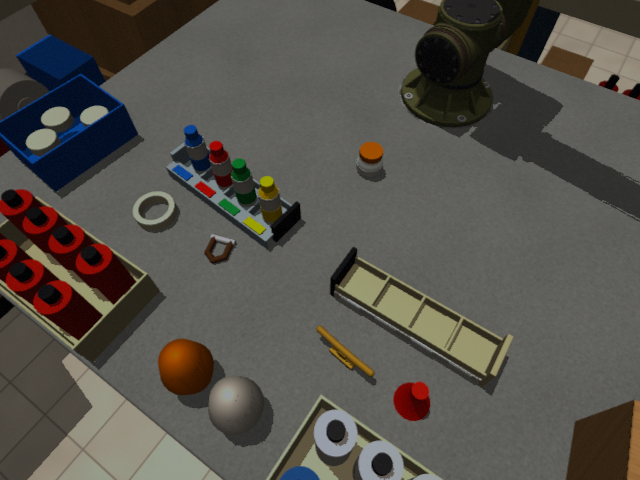

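The top view shows the delivery rack on the right, centred near (455,272). Its black end is on the left, and the order from there is yellow, green, red, blue. The display rack is on the left near (200,226), with its black end at (283,235). The scene view agrees. Next I'll measure the poses.

```bash
cat > h.py <<'E'
import numpy as np,cv2
from scipy.optimize import least_squares
from workcell import *
def cloud(p,d,c):
    v,u=np.mgrid[:480,:640]; K=c["K"]
    P=np.dstack([(u-K[0,2])/K[0,0]*d,(v-K[1,2])/K[1,1]*d,d])
    W=(P-c["t"])@c["R"]; W[d==0]=np.nan
    return W,cv2.cvtColor(p,cv2.COLOR_RGB2HSV)
HUE=dict(red=0,green=65,blue=110,yellow=29)
def mask(h,n,tol=10):
    dh=np.abs(h[...,0].astype(int)-HUE[n]); dh=np.minimum(dh,180-dh)
    return (dh<tol)&(h[...,1]>130)&(h[...,2]>50)
def go(x,y,z,yaw,back=False):
    o=get_obs(); r=o["tool_rot"][2]; D=np.array([x,y,z])-o["ee_pos"]; c,s=np.cos(r),np.sin(r)
    t=(yaw-r+np.pi/2)%np.pi-np.pi/2
    print("shift",np.round([(c*D[0]+s*D[1])/.5,(s*D[0]-c*D[1])/.5,-D[2]/.5,-t/np.pi],4),"dist",np.linalg.norm(D).round(3))
E
python3 - <<'E'
from h import *
for n in("top","scene"):
    z=np.load(n+"0.npz"); W,h=cloud(z["p"],z["d"],z); X,Y,Z=np.moveaxis(W,2,0)
    reg=(X>.3)&(X<.75)&(Y<0.02)&(Y>-.5)
    print(n); T=[]
    for k in("yellow","green","red","blue"):
        m=mask(h,k)&reg&(X<.62)
        t=m&(Z>.025)&(Z<.045); l,lab,st,ce=cv2.connectedComponentsWithStats(t.astype(np.uint8))
        # tag: biggest compnent
        i=1+np.argmax(st[1:,4]); tp=np.array(cv2.minAreaRect(W[lab==i][:,:2].astype(np.float32))[0]); T.append(tp)
        q=W[m&(Z>.088)&(Z<.135)]; zt=np.percentile(q[:,2],95)
        c=least_squares(lambda c:np.abs(np.hypot(*(q[:,:2]-c).T)-0).clip(13e-3)-13e-3+0.1*(np.hypot(*(q[:,:2]-c).T)),q[:,:2].mean(0)).x
        top=q[q[:,2]>zt-.008]
        print(k,"tag",tp.round(4),st[i,4],"can",c.round(4),np.median(top[:,:2],0).round(4),"ztop",zt.round(4),len(q))
    T=np.array(T); e=T[0]-T[3]; e=(T[0]-T[3])*3+(T[1]-T[2]); e/=np.hypot(*e); th=np.arctan2(-e[0],e[1]); ex=np.array([np.cos(th),np.sin(th)])
    print("delivery origin",T.mean(0)-.048*ex,"th",th,"spacing",np.linalg.norm(T[0]-T[3])/3)
    m=((Z>.02)&(Z<.085)&(X>.4)&(X<.7)&(Y>.03)&(Y<.45)).astype(np.uint8)
    l,lab,st,ce=cv2.connectedComponentsWithStats(m)
    for i in range(1,l):
        if st[i,4]>1500:
            q=W[lab==i]; print("disp",cv2.minAreaRect(q[:,:2].astype(np.float32)),st[i], "z",np.percentile(q[:,2],[5,50,99]).round(4))
            f=q[(q[:,2]>.035)]; print(cv2.minAreaRect(f[:,:2].astype(np.float32)))
    m=(X>.2)&(X<.75)&(abs(Y)<.5)&(Z>.06); print("orange", W[(abs(X-.33)<.08)&(abs(Y)<.1)&(Z>.02)][:,2].max() if 1 else 0)
E
```

```text
top
yellow tag [ 0.581  -0.1367] 197 can [ 0.5307 -0.1303] [ 0.5327 -0.1304] ztop 0.1248 348
green tag [ 0.5743 -0.2069] 155 can [ 0.5255 -0.201 ] [ 0.5274 -0.2001] ztop 0.1247 224
red tag [ 0.5674 -0.2768] 199 can [ 0.5157 -0.264 ] [ 0.5172 -0.2646] ztop 0.1248 367
blue tag [ 0.5602 -0.3454] 200 can [ 0.5115 -0.3345] [ 0.5124 -0.3355] ztop 0.1246 369
delivery origin [ 0.52298377 -0.23668084] th -0.09960283720017364 spacing 0.06992371968667226
disp ((0.5718622803688049, 0.20743049681186676), (0.07683435827493668, 0.3011808395385742), 0.07764668762683868) [ 109  194  180   64 7372] z [0.0211 0.0248 0.0697]
((0.5718622803688049, 0.2074470818042755), (0.07683435827493668, 0.3011476397514343), 0.07764668762683868)
orange 0.06407945909004141
scene
yellow tag [ 0.5843 -0.1393] 185 can [ 0.5387 -0.1306] [ 0.538  -0.1318] ztop 0.1245 341
green tag [ 0.5776 -0.2081] 162 can [ 0.5346 -0.2016] [ 0.5326 -0.2022] ztop 0.1248 156
red tag [ 0.571  -0.2785] 158 can [ 0.5236 -0.2657] [ 0.522  -0.2674] ztop 0.1245 248
blue tag [ 0.5637 -0.3477] 145 can [ 0.5187 -0.3357] [ 0.5176 -0.3375] ztop 0.1245 220
delivery origin [ 0.52637037 -0.23868683] th -0.09816804803721414 spacing 0.06980784360808766
disp ((0.5766148567199707, 0.20367932319641113), (0.07909513264894485, 0.30034905672073364), 0.22963422536849976) [ 330  247  183  137 8848] z [0.0225 0.0257 0.0702]
((0.5752602815628052, 0.203687846660614), (0.07700054347515106, 0.30028846859931946), 0.10955481976270676)
orange 0.06314511059189437
```

```bash
python3 -c "
from h import *
go(.42,.2,.235,-1.2)"
```

```text
shift [ 0.5702  0.4641 -0.0576  0.2334] dist 0.369
```

Emit:
carry_out(commands=[[1, 0.57, 0.464, -0.058, 0.233], [1, 0.57, 0.464, -0.058, 0.233], [1, 0.57, 0.464, -0.058, 0.233], [1, 0.57, 0.464, -0.058, 0.233], [1, 0.57, 0.464, -0.058, 0.233], [1, 0.57, 0.464, -0.058, 0.233], [1, 0.57, 0.464, -0.058, 0.233], [1, 0.57, 0.464, -0.058, 0.233]])

```text
t: 0.9
ee_pos: [0.421, 0.1972, 0.2369]
tool_rot: [-3.14, -0.0, -1.202]
ft_force: [0.2, 0.1, 0.7]
gripper_width: 0.0853
finger_force: 0.0
```

```bash
python3 -c "
from h import *
o=get_obs();print(o['ee_pos'],o['tool_rot'],o['t'],o['joint_vel'])
go(.5353,-.131,.235,-1.670)"
```

```text
[0.42103072 0.19716042 0.23687077] [-3.14046601e+00 -6.03511603e-05 -1.20164867e+00] 0.9 [-0.34980483  0.00274122  0.01452607 -0.01537163 -0.01443546  0.33885849]
shift [0.6946 0.0237 0.0037 0.1491] dist 0.347
```

Emit:
carry_out(commands=[[1, 0.695, 0.024, 0.004, 0.149], [1, 0.695, 0.024, 0.004, 0.149], [1, 0.695, 0.024, 0.004, 0.149], [1, 0.695, 0.024, 0.004, 0.149], [1, 0.695, 0.024, 0.004, 0.149], [1, 0.695, 0.024, 0.004, 0.149], [1, 0.695, 0.024, 0.004, 0.149], [1, 0.695, 0.024, 0.004, 0.149]])

```text
t: 1.7
ee_pos: [0.5352, -0.1324, 0.2321]
tool_rot: [3.138, -0.001, -1.673]
ft_force: [-0.1, 0.8, -1.1]
gripper_width: 0.0854
finger_force: 0.0
```

```bash
python3 -c "
from h import *
p,d=capture('wrist');c=camera_info('wrist');cv2.imwrite('pics/w1.png',p[:,:,::-1])
W,h=cloud(p,d,c);X,Y,Z=np.moveaxis(W,2,0)
for k in HUE:
    q=W[mask(h,k)&(Z>.118)&(Z<.13)]
    if len(q)>50: print(k,len(q),cv2.minEnclosingCircle(q[:,:2].astype(np.float32)),q[:,:2].mean(0))
o=get_obs();print(o['ee_pos'],o['tool_rot'],o['t'],o['joint_vel'])
go(.5353,-.131,.055,-1.670)"
```

```text
red 1233 ((0.5196576118469238, -0.26503127813339233), 0.012830904684960842) [ 0.51997834 -0.26240139]
green 1240 ((0.5299631357192993, -0.20017990469932556), 0.01294851116836071) [ 0.5299036  -0.20041195]
yellow 1011 ((0.5347598195075989, -0.13028232753276825), 0.013026576489210129) [ 0.53471475 -0.13118651]
[ 0.53502342 -0.13025881  0.23251429] [ 3.13857436e+00 -6.02969338e-04 -1.67161168e+00] 1.75 [ 0.06600372 -0.04204697 -0.01926221 -0.00746529 -0.00270634 -0.02418252]
shift [ 0.0014 -0.0007  0.355  -0.0005] dist 0.178
```

View pics/w1.png

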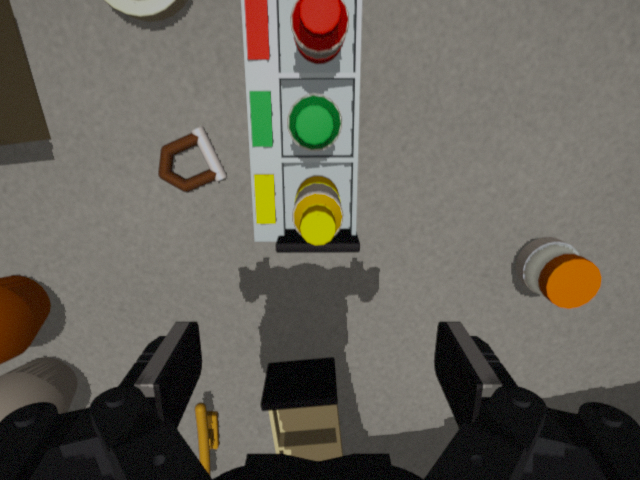

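The wrist view shows the yellow cap at (318,222), green at (315,122) and red at (320,20). Their measured centres match the top and scene estimates to about 1 mm, so I'll go down on yellow.

Emit:
carry_out(commands=[[1, 0.001, -0.001, 0.08, 0], [1, 0.001, -0.001, 0.16, 0], [1, 0.001, -0.001, 0.24, 0], [1, 0.001, -0.001, 0.3, 0], [1, 0.001, -0.001, 0.335, 0], [1, 0.001, -0.001, 0.355, 0], [1, 0.001, -0.001, 0.355, 0], [1, 0.001, -0.001, 0.355, 0]])

```text
t: 2.55
ee_pos: [0.5363, -0.128, 0.0579]
tool_rot: [-3.14, -0.0, -1.666]
ft_force: [0.5, 0.2, 0.5]
gripper_width: 0.0856
finger_force: 0.0
```

Emit:
carry_out(commands=[[-1, 0, 0, 0, 0], [-1, 0, 0, 0, 0], [-1, 0, 0, 0, 0], [-1, 0, 0, 0, 0], [-1, 0, 0, 0, 0], [-1, 0, 0, 0, 0], [-1, 0, 0, 0, 0], [-1, 0, 0, 0, 0]])

```text
t: 3.35
ee_pos: [0.5362, -0.1285, 0.0577]
tool_rot: [-3.14, -0.0, -1.667]
ft_force: [-1.8, -0.2, 4.8]
gripper_width: 0.0371
finger_force: 60.3
```

```bash
python3 -c "
from h import *
go(.574,.1025,.225,-1.569)"
```

```text
shift [-0.4672 -0.031  -0.3347 -0.0311] dist 0.288
```

Emit:
carry_out(commands=[[-1, 0, 0, -0.03, 0], [-1, 0, 0, -0.1, 0], [-1, 0, 0, -0.18, 0], [-1, 0, 0, -0.26, 0], [-1, 0, 0, -0.32, 0], [-1, 0, 0, -0.34, 0], [-1, 0, 0, -0.34, 0], [-1, 0, 0, -0.34, 0]])

```text
t: 4.15
ee_pos: [0.5351, -0.1279, 0.2245]
tool_rot: [3.139, 0.001, -1.667]
ft_force: [-0.1, -0.2, -2.3]
gripper_width: 0.0374
finger_force: 60.6
```

```bash
python3 -c "
from h import *
go(.574,.1025,.225,-1.569)"
```

```text
shift [-0.4661 -0.0333 -0.001  -0.0311] dist 0.234
```

Emit:
carry_out(commands=[[-1, -0.05, -0.004, 0, -0.004], [-1, -0.13, -0.01, 0, -0.01], [-1, -0.22, -0.016, 0, -0.015], [-1, -0.31, -0.022, 0, -0.02], [-1, -0.39, -0.028, 0, -0.026], [-1, -0.44, -0.032, 0, -0.031], [-1, -0.466, -0.033, 0, -0.031], [-1, -0.466, -0.033, 0, -0.031]])

```text
t: 4.95
ee_pos: [0.5738, 0.1033, 0.2241]
tool_rot: [3.138, -0.001, -1.568]
ft_force: [-0.3, -0.2, -2.2]
gripper_width: 0.0369
finger_force: 60.5
```

Emit:
carry_out(commands=[[-1, 0, 0, 0, 0]])

```text
t: 5.05
ee_pos: [0.574, 0.1015, 0.2254]
tool_rot: [3.14, -0.001, -1.57]
ft_force: [-0.3, 0.9, -1.2]
gripper_width: 0.037
finger_force: 60.5
```

```bash
python3 -c "
from h import *
p,d=capture('wrist');c=camera_info('wrist');cv2.imwrite('pics/w2.png',p[:,:,::-1])
o=get_obs();print(o['ee_pos'],o['tool_rot'],o['t'])
W,h=cloud(p,d,c)
np.savez('w2.npz',p=p,d=d,**c)
go(.574,.1025,.075,-1.569)"
```

```text
[0.57416029 0.1011555  0.22585556] [ 3.14037521e+00 -8.76679695e-04 -1.57033468e+00] 5.1
shift [-2.700e-03  3.000e-04  3.017e-01 -4.000e-04] dist 0.151
```

View pics/w2.png

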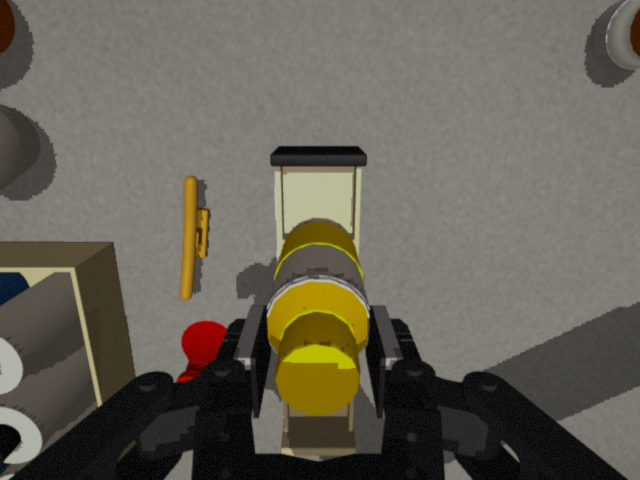

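The wrist view shows the yellow can held upright between the fingers (cap at 318,365) and the display rack's black plate at (318,155). I'll check the alignment by the numbers.

```bash
python3 -c "
from h import *
z=np.load('w2.npz');W,h=cloud(z['p'],z['d'],z)
print(W[155,318],W[155,276],W[155,362],W[200,318])
q=W[mask(h,'yellow')]
q=q[np.abs(q[:,:2]-[.574,.101]).max(1)<.06];zt=np.percentile(q[:,2],98);print(zt,cv2.minEnclosingCircle(q[q[:,2]>zt-.004][:,:2].astype(np.float32)))"
```

```text
[0.57342407 0.05619132 0.06942747] [0.60613844 0.05632118 0.06829496] [0.53916721 0.05628778 0.06857947] [0.57330599 0.10215808 0.02333953]
0.29168182390970915 ((0.5739823579788208, 0.09650391340255737), 0.013322021812200546)
```

Emit:
carry_out(commands=[[-1, -0.004, 0, 0.05, 0], [-1, -0.004, 0, 0.12, 0], [-1, -0.004, 0, 0.19, 0], [-1, -0.004, 0, 0.24, 0], [-1, -0.004, 0, 0.27, 0], [-1, -0.004, 0, 0.288, 0], [-1, -0.004, 0, 0.298, 0], [-1, -0.004, 0, 0.298, 0]])

```text
t: 5.9
ee_pos: [0.5747, 0.1039, 0.0781]
tool_rot: [-3.141, 0.0, -1.57]
ft_force: [-0.3, -0.3, -1.5]
gripper_width: 0.037
finger_force: 60.6
```

Emit:
carry_out(commands=[[-1, 0, 0, 0.003, 0], [-1, 0, 0, 0.006, 0], [-1, 0, 0, 0.006, 0]])

```text
t: 6.2
ee_pos: [0.5746, 0.1042, 0.075]
tool_rot: [-3.141, 0.0, -1.569]
ft_force: [0.8, -0.5, -2.5]
gripper_width: 0.0371
finger_force: 60.6
```

Lower until contact shows.

Emit:
carry_out(commands=[[-1, 0, 0, 0.002, 0], [-1, 0, 0, 0.003, 0], [-1, 0, 0, 0.003, 0]])

```text
t: 6.5
ee_pos: [0.5747, 0.1041, 0.0738]
tool_rot: [-3.141, -0.0, -1.569]
ft_force: [-0.9, 0.0, 1.4]
gripper_width: 0.0372
finger_force: 60.8
```

Emit:
carry_out(commands=[[0.2, 0, 0, 0, 0], [0.6, 0, 0, 0, 0], [1, 0, 0, 0, 0], [1, 0, 0, 0, 0], [1, 0, 0, 0, 0], [1, 0, 0, 0, 0]])

```text
t: 7.1
ee_pos: [0.5745, 0.104, 0.0731]
tool_rot: [3.142, -0.0, -1.569]
ft_force: [-0.6, -0.1, 0.3]
gripper_width: 0.0855
finger_force: 0.0
```

Emit:
carry_out(commands=[[1, 0, 0, -0.03, 0], [1, 0, 0, -0.1, 0], [1, 0, 0, -0.2, 0], [1, 0, 0, -0.3, 0], [1, 0, 0, -0.32, 0], [1, 0, 0, -0.32, 0], [1, 0, 0, -0.32, 0]])

```text
t: 7.8
ee_pos: [0.5742, 0.1042, 0.2328]
tool_rot: [3.141, 0.0, -1.569]
ft_force: [1.7, 0.3, -0.4]
gripper_width: 0.0858
finger_force: 0.0
```

```bash
cat >> h.py <<'E'
def caps(n='scene',zt=.139):
    p,d=capture(n);c=camera_info(n);W,h=cloud(p,d,c);Z=W[...,2]
    for k in HUE:
        q=W[mask(h,k)&(abs(Z-zt)<.006)&(W[...,0]<.68)&(W[...,0]>.4)]
        if len(q)>20: print(k,len(q),np.round(cv2.minEnclosingCircle(q[:,:2].astype(np.float32))[0],4),q[:,2].max().round(4))
    return p
E
python3 -c "
from h import *
p=caps();cv2.imwrite('pics/s1.png',p[:,:,::-1])
go(.5300,-.2005,.235,-1.670)"
```

```text
yellow 199 [0.5762 0.0991] 0.1427
shift [ 0.609   0.0887 -0.0063  0.032 ] dist 0.308
```

Emit:
carry_out(commands=[[1, 0.609, 0.089, -0.006, 0.032], [1, 0.609, 0.089, -0.006, 0.032], [1, 0.609, 0.089, -0.006, 0.032], [1, 0.609, 0.089, -0.006, 0.032], [1, 0.609, 0.089, -0.006, 0.032], [1, 0.609, 0.089, -0.006, 0.032], [1, 0.609, 0.089, -0.006, 0.032], [1, 0.609, 0.089, -0.006, 0.032]])

```text
t: 8.65
ee_pos: [0.5294, -0.2019, 0.2345]
tool_rot: [3.139, -0.0, -1.673]
ft_force: [-1.0, -0.1, 0.3]
gripper_width: 0.0856
finger_force: 0.0
```

Emit:
carry_out(commands=[[1, 0, 0, 0, 0], [1, 0, 0, 0, 0]])

```text
t: 8.85
ee_pos: [0.5305, -0.1992, 0.2356]
tool_rot: [3.141, 0.0, -1.668]
ft_force: [-0.1, -0.4, -0.4]
gripper_width: 0.0852
finger_force: 0.0
```

```bash
python3 -c "
from h import *
caps('wrist',.123);print(get_obs()['ee_pos'])
go(.5300,-.2005,.055,-1.670)"
```

```text
red 1208 [ 0.5197 -0.2675] 0.1252
green 973 [ 0.53   -0.2028] 0.125
blue 962 [ 0.515  -0.3376] 0.1254
[ 0.53061979 -0.19919686  0.23584065]
shift [0.0027 0.001  0.3617 0.0006] dist 0.181
```

Emit:
carry_out(commands=[[1, 0.007, 0.001, 0.08, 0], [1, 0.007, 0.001, 0.16, 0], [1, 0.007, 0.001, 0.24, 0], [1, 0.007, 0.001, 0.3, 0], [1, 0.007, 0.001, 0.34, 0], [1, 0.007, 0.001, 0.362, 0], [1, 0.007, 0.001, 0.362, 0], [1, 0.007, 0.001, 0.362, 0]])

```text
t: 9.7
ee_pos: [0.5303, -0.2037, 0.0564]
tool_rot: [-3.14, -0.001, -1.669]
ft_force: [-0.2, -0.3, 0.9]
gripper_width: 0.0854
finger_force: 0.0
```

Emit:
carry_out(commands=[[-1, 0, 0, 0, 0], [-1, 0, 0, 0, 0], [-1, 0, 0, 0, 0], [-1, 0, 0, 0, 0], [-1, 0, 0, 0, 0], [-1, 0, 0, 0, 0], [-1, 0, 0, 0, 0], [-1, 0, 0, 0, 0]])

```text
t: 10.5
ee_pos: [0.5302, -0.2043, 0.0563]
tool_rot: [-3.14, -0.001, -1.67]
ft_force: [1.0, -0.5, 6.1]
gripper_width: 0.0375
finger_force: 60.3
```

Emit:
carry_out(commands=[[-1, 0, 0, -0.03, 0], [-1, 0, 0, -0.1, 0], [-1, 0, 0, -0.18, 0], [-1, 0, 0, -0.26, 0], [-1, 0, 0, -0.32, 0], [-1, 0, 0, -0.38, 0], [-1, 0, 0, -0.38, 0], [-1, 0, 0, -0.38, 0]])

```text
t: 11.3
ee_pos: [0.5294, -0.2036, 0.2454]
tool_rot: [-3.141, 0.001, -1.67]
ft_force: [0.3, 0.2, -2.4]
gripper_width: 0.0374
finger_force: 60.5
```

```bash
python3 -c "
from h import *
go(.574,.1705,.25,-1.569)"
```

```text
shift [-0.7534 -0.0146 -0.0092 -0.0321] dist 0.377
```

Emit:
carry_out(commands=[[-1, -0.06, -0.001, 0, -0.004], [-1, -0.14, -0.003, 0, -0.008], [-1, -0.23, -0.005, 0, -0.012], [-1, -0.325, -0.007, 0, -0.016], [-1, -0.42, -0.009, 0, -0.02], [-1, -0.515, -0.011, 0, -0.024], [-1, -0.605, -0.013, 0, -0.028], [-1, -0.69, -0.015, 0, -0.032]])

```text
t: 12.1
ee_pos: [0.5702, 0.1406, 0.2432]
tool_rot: [3.138, -0.001, -1.568]
ft_force: [0.6, -0.9, -2.3]
gripper_width: 0.0376
finger_force: 60.4
```

Emit:
carry_out(commands=[[-1, -0.04, 0, 0, 0], [-1, -0.061, 0, 0, 0], [-1, -0.061, 0, 0, 0], [-1, -0.061, 0, 0, 0]])

```text
t: 12.5
ee_pos: [0.571, 0.168, 0.245]
tool_rot: [3.141, -0.001, -1.57]
ft_force: [-0.7, -0.7, -0.5]
gripper_width: 0.0375
finger_force: 60.4
```

```bash
python3 -c "
from h import *
print(get_obs()['ee_pos']);caps('wrist',.31);go(.574,.170,.0775,-1.569)"
```

```text
[0.57103995 0.16802809 0.24495306]
green 4745 [0.5703 0.1684] 0.3134
shift [-0.0044 -0.0057  0.3355 -0.0006] dist 0.168
```

Emit:
carry_out(commands=[[-1, -0.004, -0.006, 0.06, 0], [-1, -0.004, -0.006, 0.14, 0], [-1, -0.004, -0.006, 0.22, 0], [-1, -0.004, -0.006, 0.275, 0], [-1, -0.004, -0.006, 0.31, 0], [-1, -0.004, -0.006, 0.328, 0], [-1, -0.004, -0.006, 0.335, 0], [-1, -0.004, -0.006, 0.335, 0]])

```text
t: 13.35
ee_pos: [0.5745, 0.1707, 0.0784]
tool_rot: [-3.141, 0.0, -1.57]
ft_force: [0.2, 0.4, -0.5]
gripper_width: 0.0376
finger_force: 60.5
```

Emit:
carry_out(commands=[[-1, 0, 0, 0.003, 0], [-1, 0, 0, 0.005, 0], [-1, 0, 0, 0.007, 0], [-1, 0, 0, 0.007, 0]])

```text
t: 13.75
ee_pos: [0.5741, 0.1712, 0.0742]
tool_rot: [-3.141, 0.0, -1.569]
ft_force: [0.1, 0.6, -1.4]
gripper_width: 0.0376
finger_force: 60.5
```

Emit:
carry_out(commands=[[-1, 0, 0, 0.002, 0], [-1, 0, 0, 0.004, 0], [-1, 0, 0, 0.004, 0]])

```text
t: 14.05
ee_pos: [0.5742, 0.1712, 0.0723]
tool_rot: [-3.141, -0.0, -1.569]
ft_force: [-0.2, -0.0, 0.1]
gripper_width: 0.037
finger_force: 60.6
```

Emit:
carry_out(commands=[[0.2, 0, 0, 0.001, 0], [0.6, 0, 0, 0.001, 0], [1, 0, 0, 0.001, 0], [1, 0, 0, 0.001, 0], [1, 0, 0, 0.001, 0], [1, 0, 0, 0.001, 0]])

```text
t: 14.65
ee_pos: [0.5741, 0.1711, 0.0716]
tool_rot: [-3.142, -0.0, -1.57]
ft_force: [-0.3, 0.6, -0.3]
gripper_width: 0.0854
finger_force: 0.0
```

Emit:
carry_out(commands=[[1, 0, 0, -0.03, 0], [1, 0, 0, -0.1, 0], [1, 0, 0, -0.2, 0], [1, 0, 0, -0.3, 0], [1, 0, 0, -0.33, 0], [1, 0, 0, -0.33, 0], [1, 0, 0, -0.33, 0]])

```text
t: 15.35
ee_pos: [0.574, 0.1713, 0.237]
tool_rot: [-3.141, 0.001, -1.569]
ft_force: [-0.1, -0.2, 0.9]
gripper_width: 0.0854
finger_force: 0.0
```

```bash
python3 -c "
from h import *
p=caps()
go(.5197,-.266,.235,-1.670)"
```

```text
green 183 [0.5767 0.1716] 0.1425
yellow 195 [0.5758 0.0989] 0.143
shift [0.8742 0.1092 0.0016 0.032 ] dist 0.44
```

Emit:
carry_out(commands=[[1, 0.874, 0.109, 0, 0.032], [1, 0.874, 0.109, 0, 0.032], [1, 0.874, 0.109, 0, 0.032], [1, 0.874, 0.109, 0, 0.032], [1, 0.874, 0.109, 0, 0.032], [1, 0.874, 0.109, 0, 0.032], [1, 0.874, 0.109, 0, 0.032], [1, 0.874, 0.109, 0, 0.032]])

```text
t: 16.2
ee_pos: [0.5239, -0.2276, 0.2352]
tool_rot: [3.139, 0.0, -1.67]
ft_force: [0.9, 0.2, -0.9]
gripper_width: 0.0856
finger_force: 0.0
```

Emit:
carry_out(commands=[[1, 0.05, 0.01, 0, 0], [1, 0.05, 0.01, 0, 0], [1, 0.05, 0.01, 0, 0], [1, 0.05, 0.01, 0, 0]])

```text
t: 16.6
ee_pos: [0.5176, -0.2495, 0.2359]
tool_rot: [3.14, 0.0, -1.669]
ft_force: [0.1, -0.4, 0.1]
gripper_width: 0.0855
finger_force: 0.0
```

```bash
python3 -c "
from h import *
caps('wrist',.123);o=get_obs();print(o['ee_pos'],o['tool_rot'])
go(.5197,-.267,.055,-1.670)"
```

```text
red 1033 [ 0.5198 -0.2676] 0.1254
blue 1299 [ 0.5152 -0.3383] 0.1258
[ 0.51783607 -0.24924452  0.2361545 ] [ 3.14082751e+00  1.19905595e-04 -1.66864580e+00]
shift [ 0.035  -0.0072  0.3623  0.0004] dist 0.182
```

Emit:
carry_out(commands=[[1, 0.035, -0.007, 0.04, 0], [1, 0.035, -0.007, 0.12, 0], [1, 0.035, -0.007, 0.21, 0], [1, 0.035, -0.007, 0.29, 0], [1, 0.035, -0.007, 0.34, 0], [1, 0.035, -0.007, 0.362, 0], [1, 0.035, -0.007, 0.362, 0], [1, 0.035, -0.007, 0.362, 0]])

```text
t: 17.45
ee_pos: [0.5205, -0.268, 0.0575]
tool_rot: [-3.139, -0.001, -1.669]
ft_force: [1.3, -0.2, 0.3]
gripper_width: 0.0856
finger_force: 0.0
```

Emit:
carry_out(commands=[[-1, 0, 0, 0, 0], [-1, 0, 0, 0, 0], [-1, 0, 0, 0, 0], [-1, 0, 0, 0, 0], [-1, 0, 0, 0, 0], [-1, 0, 0, 0, 0], [-1, 0, 0, 0, 0], [-1, 0, 0, 0, 0]])

```text
t: 18.25
ee_pos: [0.5201, -0.2684, 0.0569]
tool_rot: [-3.14, -0.001, -1.67]
ft_force: [0.2, -0.4, 5.2]
gripper_width: 0.0371
finger_force: 60.5
```

Emit:
carry_out(commands=[[-1, 0, 0, -0.03, 0], [-1, 0, 0, -0.1, 0], [-1, 0, 0, -0.18, 0], [-1, 0, 0, -0.26, 0], [-1, 0, 0, -0.32, 0], [-1, 0, 0, -0.38, 0], [-1, 0, 0, -0.38, 0], [-1, 0, 0, -0.38, 0]])

```text
t: 19.05
ee_pos: [0.5194, -0.2677, 0.2459]
tool_rot: [-3.141, 0.001, -1.67]
ft_force: [-0.9, 0.7, -3.6]
gripper_width: 0.037
finger_force: 60.5
```

```bash
python3 -c "
from h import *
go(.574,.2395,.245,-1.569)"
```

```text
shift [-1.0202 -0.0082  0.0017 -0.0321] dist 0.51
```

Emit:
carry_out(commands=[[-1, -0.06, 0, 0, -0.004], [-1, -0.14, -0.001, 0, -0.008], [-1, -0.23, -0.002, 0, -0.012], [-1, -0.325, -0.003, 0, -0.016], [-1, -0.42, -0.004, 0, -0.02], [-1, -0.515, -0.004, 0, -0.024], [-1, -0.605, -0.005, 0, -0.028], [-1, -0.69, -0.006, 0, -0.032]])

```text
t: 19.85
ee_pos: [0.5556, 0.0771, 0.2437]
tool_rot: [3.138, -0.001, -1.568]
ft_force: [1.1, -0.7, -1.8]
gripper_width: 0.0376
finger_force: 60.5
```

```bash
python3 -c "
from h import *
go(.574,.2395,.245,-1.569)"
```

```text
shift [-3.247e-01 -3.760e-02 -2.600e-03  2.000e-04] dist 0.163
```

Emit:
carry_out(commands=[[-1, -0.08, -0.01, 0, 0], [-1, -0.16, -0.02, 0, 0], [-1, -0.235, -0.029, 0, 0], [-1, -0.295, -0.036, 0, 0], [-1, -0.325, -0.038, 0, 0], [-1, -0.325, -0.038, 0, 0], [-1, -0.325, -0.038, 0, 0]])

```text
t: 20.55
ee_pos: [0.575, 0.237, 0.2446]
tool_rot: [3.14, -0.001, -1.569]
ft_force: [-0.8, -0.2, -1.1]
gripper_width: 0.0373
finger_force: 60.5
```

```bash
python3 -c "
from h import *
print(get_obs()['ee_pos']);caps('wrist',.31);go(.574,.2405,.0775,-1.569)"
```

```text
[0.57504552 0.23697668 0.24461408]
red 5510 [0.5751 0.2365] 0.3126
shift [-0.0079  0.0024  0.3353 -0.0004] dist 0.168
```

Emit:
carry_out(commands=[[-1, -0.005, 0.002, 0.06, 0], [-1, -0.005, 0.002, 0.14, 0], [-1, -0.005, 0.002, 0.22, 0], [-1, -0.005, 0.002, 0.275, 0], [-1, -0.005, 0.002, 0.31, 0], [-1, -0.005, 0.002, 0.328, 0], [-1, -0.005, 0.002, 0.335, 0], [-1, -0.005, 0.002, 0.335, 0]])

```text
t: 21.4
ee_pos: [0.5747, 0.2396, 0.0788]
tool_rot: [-3.141, 0.0, -1.57]
ft_force: [0.3, -0.8, -2.1]
gripper_width: 0.0374
finger_force: 60.6
```

Emit:
carry_out(commands=[[-1, 0, 0, 0.003, 0], [-1, 0, 0, 0.006, 0], [-1, 0, 0, 0.009, 0], [-1, 0, 0, 0.009, 0]])

```text
t: 21.8
ee_pos: [0.5743, 0.2401, 0.0736]
tool_rot: [3.142, -0.0, -1.569]
ft_force: [0.2, -0.9, -2.0]
gripper_width: 0.0374
finger_force: 60.6
```

Emit:
carry_out(commands=[[-1, 0, 0, 0.001, 0], [-1, 0, 0, 0.002, 0], [-1, 0, 0, 0.002, 0]])

```text
t: 22.1
ee_pos: [0.5744, 0.2401, 0.073]
tool_rot: [-3.141, -0.0, -1.569]
ft_force: [-0.8, -0.4, 0.2]
gripper_width: 0.0373
finger_force: 60.8
```

Emit:
carry_out(commands=[[0.2, 0, 0, 0.001, 0], [0.6, 0, 0, 0.001, 0], [1, 0, 0, 0.001, 0], [1, 0, 0, 0.001, 0], [1, 0, 0, 0.001, 0], [1, 0, 0, 0.001, 0]])

```text
t: 22.7
ee_pos: [0.5744, 0.24, 0.0721]
tool_rot: [-3.142, -0.0, -1.57]
ft_force: [-0.7, -0.7, -0.4]
gripper_width: 0.0852
finger_force: 0.0
```

Emit:
carry_out(commands=[[1, 0, 0, -0.03, 0], [1, 0, 0, -0.1, 0], [1, 0, 0, -0.2, 0], [1, 0, 0, -0.3, 0], [1, 0, 0, -0.33, 0], [1, 0, 0, -0.33, 0], [1, 0, 0, -0.33, 0]])

```text
t: 23.4
ee_pos: [0.5742, 0.2402, 0.2375]
tool_rot: [-3.141, 0.001, -1.569]
ft_force: [-0.2, 0.6, -0.5]
gripper_width: 0.0857
finger_force: 0.0
```

```bash
python3 -c "
from h import *
p=caps()
go(.53,-.14,.235,-1.670)"
```

```text
red 236 [0.5765 0.2393] 0.1414
green 185 [0.5768 0.1715] 0.1419
yellow 194 [0.5757 0.0984] 0.1417
shift [0.7599 0.089  0.0024 0.032 ] dist 0.383
```

Emit:
carry_out(commands=[[1, 0.76, 0.089, 0, 0.032], [1, 0.76, 0.089, 0, 0.032], [1, 0.76, 0.089, 0, 0.032], [1, 0.76, 0.089, 0, 0.032], [1, 0.76, 0.089, 0, 0.032], [1, 0.76, 0.089, 0, 0.032], [1, 0.76, 0.089, 0, 0.032], [1, 0.76, 0.089, 0, 0.032]])

```text
t: 24.25
ee_pos: [0.5289, -0.1428, 0.2358]
tool_rot: [3.139, -0.001, -1.672]
ft_force: [1.2, 0.3, 0.5]
gripper_width: 0.0853
finger_force: 0.0
```

```bash
python3 -c "
from h import *
go(.5150,-.3376,.235,-1.670)"
```

```text
shift [ 0.3904 -0.0115  0.0017 -0.0005] dist 0.195
```

Emit:
carry_out(commands=[[1, 0.39, -0.011, 0, 0], [1, 0.39, -0.011, 0, 0], [1, 0.39, -0.011, 0, 0], [1, 0.39, -0.011, 0, 0], [1, 0.39, -0.011, 0, 0], [1, 0.39, -0.011, 0, 0], [1, 0.39, -0.011, 0, 0]])

```text
t: 24.95
ee_pos: [0.5164, -0.3339, 0.2363]
tool_rot: [3.14, 0.0, -1.669]
ft_force: [-0.5, 0.4, -1.0]
gripper_width: 0.0855
finger_force: 0.0
```

```bash
python3 -c "
from h import *
caps('wrist',.123);o=get_obs();print(o['ee_pos'],o['tool_rot'])
go(.5150,-.3378,.055,-1.670)"
```

```text
blue 988 [ 0.5149 -0.3387] 0.1255
[ 0.51660114 -0.33363015  0.23675858] [ 3.14091634e+00  1.39093308e-04 -1.66878250e+00]
shift [0.0086 0.0024 0.3635 0.0004] dist 0.182
```

Emit:
carry_out(commands=[[1, 0.009, 0.002, 0.04, 0], [1, 0.009, 0.002, 0.12, 0], [1, 0.009, 0.002, 0.21, 0], [1, 0.009, 0.002, 0.29, 0], [1, 0.009, 0.002, 0.34, 0], [1, 0.009, 0.002, 0.363, 0], [1, 0.009, 0.002, 0.363, 0], [1, 0.009, 0.002, 0.363, 0]])

```text
t: 25.8
ee_pos: [0.5161, -0.339, 0.0577]
tool_rot: [-3.139, -0.001, -1.669]
ft_force: [-0.4, -0.3, 0.8]
gripper_width: 0.0855
finger_force: 0.0
```

Emit:
carry_out(commands=[[-1, 0, 0, 0, 0], [-1, 0, 0, 0, 0], [-1, 0, 0, 0, 0], [-1, 0, 0, 0, 0], [-1, 0, 0, 0, 0], [-1, 0, 0, 0, 0], [-1, 0, 0, 0, 0], [-1, 0, 0, 0, 0]])

```text
t: 26.6
ee_pos: [0.5155, -0.3395, 0.057]
tool_rot: [-3.14, -0.001, -1.67]
ft_force: [-1.2, 1.0, 5.3]
gripper_width: 0.0372
finger_force: 60.4
```

Emit:
carry_out(commands=[[-1, 0, 0, -0.03, 0], [-1, 0, 0, -0.1, 0], [-1, 0, 0, -0.18, 0], [-1, 0, 0, -0.26, 0], [-1, 0, 0, -0.32, 0], [-1, 0, 0, -0.38, 0], [-1, 0, 0, -0.38, 0], [-1, 0, 0, -0.38, 0]])

```text
t: 27.4
ee_pos: [0.5152, -0.3387, 0.2459]
tool_rot: [-3.141, 0.001, -1.67]
ft_force: [-0.5, -0.4, -3.0]
gripper_width: 0.0373
finger_force: 60.6
```

```bash
python3 -c "
from h import *
go(.55,.05,.245,-1.569)"
```

```text
shift [-0.7804  0.0077  0.0018 -0.0321] dist 0.39
```

Emit:
carry_out(commands=[[-1, -0.06, 0, 0, -0.004], [-1, -0.14, 0.001, 0, -0.008], [-1, -0.235, 0.002, 0, -0.012], [-1, -0.33, 0.003, 0, -0.016], [-1, -0.425, 0.004, 0, -0.02], [-1, -0.52, 0.005, 0, -0.024], [-1, -0.615, 0.006, 0, -0.028], [-1, -0.71, 0.007, 0, -0.032]])

```text
t: 28.2
ee_pos: [0.5458, 0.0166, 0.2438]
tool_rot: [3.139, -0.0, -1.569]
ft_force: [1.8, 0.1, -2.4]
gripper_width: 0.0373
finger_force: 60.6
```

```bash
python3 -c "
from h import *
go(.574,.3095,.245,-1.569)"
```

```text
shift [-5.857e-01 -5.770e-02 -2.400e-03  1.000e-04] dist 0.294
```

Emit:
carry_out(commands=[[-1, -0.09, -0.009, 0, 0], [-1, -0.18, -0.018, 0, 0], [-1, -0.27, -0.027, 0, 0], [-1, -0.36, -0.036, 0, 0], [-1, -0.44, -0.044, 0, 0], [-1, -0.51, -0.051, 0, 0], [-1, -0.56, -0.056, 0, 0], [-1, -0.586, -0.058, 0, 0]])

```text
t: 29.0
ee_pos: [0.5744, 0.3096, 0.2424]
tool_rot: [3.137, -0.003, -1.568]
ft_force: [-0.3, -0.5, -2.7]
gripper_width: 0.0374
finger_force: 60.6
```

Emit:
carry_out(commands=[[-1, 0, 0, 0, 0], [-1, 0, 0, 0, 0]])

```text
t: 29.2
ee_pos: [0.5751, 0.307, 0.2446]
tool_rot: [3.14, -0.001, -1.57]
ft_force: [0.4, -1.0, -2.2]
gripper_width: 0.0373
finger_force: 60.6
```

```bash
python3 -c "
from h import *
print(get_obs()['ee_pos']);caps('wrist',.31);go(.574,.3095,.0775,-1.569)"
```

```text
[0.5751432  0.30704671 0.24462016]
blue 5484 [0.575  0.3068] 0.3129
shift [-0.0056  0.0026  0.3355 -0.0004] dist 0.168
```

Emit:
carry_out(commands=[[-1, -0.005, 0.002, 0.06, 0], [-1, -0.005, 0.002, 0.14, 0], [-1, -0.005, 0.002, 0.22, 0], [-1, -0.005, 0.002, 0.275, 0], [-1, -0.005, 0.002, 0.31, 0], [-1, -0.005, 0.002, 0.328, 0], [-1, -0.005, 0.002, 0.335, 0], [-1, -0.005, 0.002, 0.335, 0]])

```text
t: 30.05
ee_pos: [0.5748, 0.3098, 0.0789]
tool_rot: [-3.141, 0.0, -1.57]
ft_force: [-0.6, -0.1, -1.7]
gripper_width: 0.0372
finger_force: 60.7
```

Emit:
carry_out(commands=[[-1, 0, 0, 0.003, 0], [-1, 0, 0, 0.006, 0], [-1, 0, 0, 0.009, 0], [-1, 0, 0, 0.011, 0], [-1, 0, 0, 0.011, 0]])

```text
t: 30.55
ee_pos: [0.5745, 0.3103, 0.073]
tool_rot: [-3.141, 0.0, -1.569]
ft_force: [-0.7, 0.6, -0.5]
gripper_width: 0.0372
finger_force: 60.8
```

Emit:
carry_out(commands=[[-1, 0, 0, 0.001, 0], [0.2, 0, 0, 0.001, 0], [0.6, 0, 0, 0.001, 0], [1, 0, 0, 0.001, 0], [1, 0, 0, 0.001, 0], [1, 0, 0, 0.001, 0], [1, 0, 0, 0.001, 0]])

```text
t: 31.25
ee_pos: [0.5744, 0.3101, 0.072]
tool_rot: [3.142, -0.0, -1.57]
ft_force: [0.2, 0.1, -0.0]
gripper_width: 0.0853
finger_force: 0.0
```

Emit:
carry_out(commands=[[1, 0, 0, -0.03, 0], [1, 0, 0, -0.1, 0], [1, 0, 0, -0.2, 0], [1, 0, 0, -0.3, 0], [1, 0, 0, -0.33, 0], [1, 0, 0, -0.33, 0], [1, 0, 0, -0.33, 0]])

```text
t: 31.95
ee_pos: [0.5743, 0.3103, 0.2377]
tool_rot: [-3.141, 0.001, -1.569]
ft_force: [-0.4, 0.3, 0.3]
gripper_width: 0.0853
finger_force: 0.0
```

```bash
python3 -c "
from h import *
p=caps();cv2.imwrite('pics/s2.png',p[:,:,::-1])"
```

```text
red 227 [0.5764 0.2391] 0.1423
green 184 [0.5762 0.1713] 0.1419
blue 243 [0.5761 0.3094] 0.1419
yellow 192 [0.5759 0.0998] 0.1427
```

View pics/s2.png

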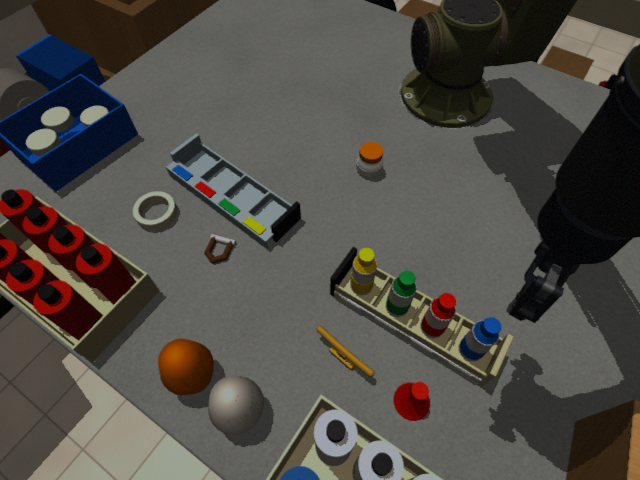

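The scene view shows all four cans upright in the display rack. From its black end at (343,268) they run yellow (365,270), green (402,292), red (438,314), blue (483,338). The gripper is clear of them.

```bash
python3 -c "
from workcell import *
print(job_done())"
```

```text
the job is handed in; nothing more can be done
None
```

All four canisters now stand upright in the display rack, in the order yellow, green, red, blue from its black end; I handed the job in at about 32 s, and no verdict was shown.

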